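Send a rack of drying angels past the sprung lane gate

ROBOT

A 6-joint arm with a two-finger parallel gripper is mounted at the origin on the work surface. World frame = base frame: x ahead of the robot, y to its left, z up, the work surface at z = 0. Lengths are in mm, angles in degrees, forces in N, time in s.
With the tool pointing down it reaches from about 300 to 850 mm from the base axis. Payload 4.2 kg.
Tool frame: the origin (TCP) lies midway between the tips of the shut fingers; the grasp point (between the pads) lies 19 mm behind it (env.grasp_offset is the distance from the TCP to the grasp point, in mm); z points along the fingers, y is the line along which they close (so a half turn about z gives the same grasp; the last joint's range is limited). The gripper opens to 91 mm and grips with 3 to 60 N. Pads are 32 mm wide; open, the fingers measure 118 mm over their backs; the gripper's body (76 mm by 178 mm) begins 60 mm behind the grasp point.
Start: joints at [73.854, 18.312, 89.639, -0, 72.044, -1.146], TCP at [148.823, 555.423, 213.976] pointing down, gripper open.
Joint ranges: [-177.97, 177.97], [-48.28, 115.42], [12.27, 149.76], [-77.06, 257.06], [2.81, 150.46], [-146.56, 146.56]. Speed limits (degrees/s): [147.25, 147.25, 180, 180, 180, 180].

INTERFACE

Orientations are given as [roll, pitch, yaw] about the fixed x, y, z axes, in that order (R = Rz(yaw) Ry(pitch) Rx(roll)).
In Python, from workcell import env, optics gives the robot as it stands. The module is installed in compiled form; this text tells all that it offers.
- The arm moves only by the tool send_rows, never from a script. Its argument "targets" is a list that holds one entry, the list of rows, each a list of 7 numbers: the turn, a rotation vector about the world's x, y, z scaled (see below), then the shift along the world's x, y, z scaled (see below), then the closure, from -1 (fully open) to 1 (shut). In form: [[[rx, ry, rz, x, y, z, gripper], ...]]. A call has 1 to 12 rows; each row shifts and turns the commanded pose from where the row before left it; what a row does not reach is not made up. The controller multiplies each number of a shift by 0.2 m and each number of a turn by pi/2 rad. A row lasts 1/10 s, in which the tool goes at most 50 mm and 8.59 degrees, less where a joint would pass 70% of its speed; a pose out of reach is approached as far as the arm can. A call with a number of a shift or a turn outside -1 to 1 is refused whole. A call with a gripper value outside its range is refused whole. The fingers move at their own pace and stop on an object; "grip_force" is the grip in N (left out, the last holds). Time passes only in rows, so rows that do not move let the fingers close. It gives the time, the measured TCP pose, the force, the opening and the grip force at its end, in the units of the state.
- env.state(): the state, without advancing time (a new reading comes with each control period).
- optics.grab_frame(name): name is "scene" or "top"; returns (picture, depth): 480x640x3 uint8, red, green, blue; 480x640 float32, mm along the optical axis (not along the pixel's ray), 0 where there is no reading.
- optics.camera_info(name): a dict with "camera_matrix" (3x3 intrinsics, pixels), "k1" (the pictures are not rectified: a ray, as slopes to the right and down, at radius r is drawn at 1 + k1 r^2 times it, then the intrinsics apply), "R" (3x3) and "t" (3): a world point X has camera coordinates R X + t. Camera axes: x right, y down, z forward; pixel columns grow to the right and rows downward; lengths in mm; the calibration is good to about 2 mm. A picture is of the moment at which its call begins. camera_info takes no time and is no camera call.
- env.job_done(): hands the job in; it is judged then, once.
Trained networks look in the newest picture that a camera, given by its name, has taken for a name from the list of things; names that differ only in an ending like _2 or _b are one class to them, and where a whole thing is asked for, a point or a joint stands for the part that bears it (a point fixed in the world has none). Each returns a list of dicts, best first, with "conf" (0 to 1); they miss things now and then, are a little off and sometimes report something else, mostly with a low value. They report only what shows in the picture. A call takes as long as a camera call. They do not tell look-alikes from the thing itself.
- optics.silhouettes(camera, name): "mask" (480x640 bool, what is visible of it) and "at" ([column, row] in pixels, amid what is visible of it).
- optics.place_of(camera, name): "at" ([column, row] in pixels: a listed point, or the origin of a listed thing).
The state is a dict: "time_s": time; "qpos": joint angles; "qvel": joint speeds; "effort": joint torques, N m; "ee_pos": TCP position; "ee_rot": TCP orientation; "force": force on the tool from outside, world axes, zero at the start; "torque": the same for the moment, N m; "gripper_width": finger opening in mm; "gripper_force": force on a finger pad.
Only numpy, scipy, OpenCV 4.12 (cv2) and the standard library are available. Lean on these libraries where they do the work, as an engineer would, in place of code of your own. Each camera call takes 0.05 s, during which the arm holds its last target. There are 200 camera calls.

TASK

Push the rack of little angels along the wooden lane until it stands against the end board. The lane's sprung gate bars the way: press its long side treadle down with one fingertip and keep the gate held well up while the other finger pushes the rack past it, so that the gate never touches the rack; then come away and let the gate close behind it. Only push and press: do not grip or lift the rack, and leave the other things on the table alone.

Things in the scene. Friction and masses are not known exactly. Their poses are not given: they have to be found in the camera images.
- lane: wooden channel fixed to the table, open on top, 108 mm wide, x = -165 mm (open entry) to +110 mm. Origin: on the table, on the channel's centre line, right under the gate. x = push direction, away from the robot; y = left; z up. Floor 8 mm thick; inside y = -45 to +45 mm; right wall 10 mm thick, top at z = 38 mm; left wall 8 mm thick, top at z = 30 mm. Wood slides at friction about 0.5 to 1.2
- end_board (a point): top middle of the near face of the board that closes the lane's far end: lane x = +100 mm, z = 40 mm. With the rack against it, the rack's origin is at lane x = +60 mm and 16 mm remain between the rack's rear and the gate bar
- rack: loose wooden rack in the lane before the gate, 0.25 to 0.5 kg, 80 mm long (x), 84 mm wide (y). Origin: centre of its underside, on the lane floor; axes as the lane's. Base 18 mm thick; upright boards 8 mm thick, top 50 mm over the underside, at both ends. Fixed on it: four angels, 66 mm over the underside, at y = 1 and 29 mm, and on the right two low metal candle cups, 26 mm over the underside
- rear_board (a point): middle of the outer face of the rack's rear upright board (rack x = -40 mm, y = +13 mm, 34 mm over the underside): the face to push. The board spans rack y = -16 to +42 mm and 18 to 50 mm over the underside; the front board is alike at x = +40 mm
- gate (a joint): gate angle in rad: 0 = closed, a steel bar lies level across the right half of the lane; 0.95 = fully raised, at its stop. Above 0.65 the bar clears the rack. Pressing the treadle down raises the bar; a spring closes it, about 3 to 7 N on the treadle hold it up
- gate_hinge (a point): the gate's hinge axis at the bar: lane x = 0, y = -50 mm, z = 45 mm, over the right wall; the axis runs along the lane. From it the bar reaches 46 mm into the lane (14 mm high, 8 mm thick, lane x = -4 to +4 mm); fully raised its end is about 87 mm above the table. A thin round shaft lies along the hinge, 49 mm high
- treadle (a point): centre of the upper face of the treadle: aluminium strip outside the right wall, lane x = -155 to +60 mm, 34 mm wide, 5 mm thick, 18 to 52 mm from the hinge, turning with the gate. Gate closed: slopes up away from the lane at 0.47 rad, middle 63 mm above the table, lane y -80 mm. Fully raised: slopes down away from the lane at 0.48 rad, middle 31 mm above the table. A finger may slide along it
- mug: bystander: white mug, 85 mm high, 76 mm across, left of the lane; origin at the centre of its underside
- spool: bystander: wooden spool of copper wire, 50 mm across, 42 mm high, left of the lane; origin at the centre of its underside
- jar: bystander: amber glass jar, 60 mm across, 75 mm high, right of the lane; origin at the centre of its underside
- angel: bystander: single larger white angel, 40 mm across, 77 mm high, right of the lane; origin at the centre of its underside
Mind the look-alikes: they are no part of the job. Leave any yellow look-alike of the rack alone.

How it is judged:
By the outcome, as a careful person would: the job done as asked, in the order asked, and still so for the second after the job is handed in, with the robot touching nothing.
It also fails if it takes over 43 s, if anything falls off the work surface, if the arm or the gripper's body presses on something with over 40 N, if the wrist force passes 120 N, or if a joint passes its speed limit or range.

## Working session

There is one attempt and no reset: what is moved stays moved. The work goes in short steps, Python scripts to look and compute and a tool call to move; the robot and the scene stay as the last step left them, time stands still between calls to the robot, and variables do not carry over. Pictures are saved under pics/ and viewed, at most 10 in all, crops included, and the job is handed in when it is done.

Besides the shell and the picture viewer there is one more tool, called after ">>>" as name(argument=value, ...) on one line, values as JSON. send_rows: Moves the arm, as the interface text tells. Its arguments: {"type":"object","properties":{"targets":{"type":"array"},"grip_force":{"type":"number"}},"required":["targets"]}

```bash
mkdir -p pics
cat > h.py <<'E'
import numpy as np, cv2
from workcell import env, optics
def cam(n):
    c=optics.camera_info(n); return np.array(c["camera_matrix"]),c["k1"],np.array(c["R"]),np.array(c["t"])
def proj(n,X):
    K,k,R,t=cam(n); p=np.atleast_2d(X)@R.T+t; s=p[:,:2]/p[:,2:]; s=s*(1+k*(s**2).sum(1,keepdims=True))
    return s@K[:2,:2].T+K[:2,2]
def ray(n,uv):
    K,k,R,t=cam(n); d=(np.atleast_2d(uv)-K[:2,2])@np.linalg.inv(K[:2,:2]).T; s=d.copy()
    for _ in range(20): s=d/(1+k*(s**2).sum(1,keepdims=True))
    return np.c_[s,np.ones(len(s))]
def atz(n,uv,z):   # pixel -> world on plane z
    K,k,R,t=cam(n); d=ray(n,uv)@R; o=-R.T@t; return o+d*((z-o[2])/d[:,2:])
def atdepth(n,uv,D):
    K,k,R,t=cam(n); return (ray(n,uv)*np.asarray(D).reshape(-1,1)-t)@R
E
python3 - <<'E'
from h import *
ims=[]
for n in("scene","top"):
    p,d=optics.grab_frame(n); cv2.imwrite(f"pics/{n}0.png",p[:,:,::-1]); np.save(f"pics/{n}0d.npy",d)
    for o in ("lane","end_board","rack","rear_board","gate_hinge","gate","treadle","mug","spool","jar","angel"):
        print(n,o,[(np.round(r["at"]).tolist(),round(r["conf"],2)) for r in optics.place_of(n,o)])
    c=cam(n); print(c[0],-c[2].T@c[3],c[2][2])
print(env.state())
E
```

```text
scene lane [([380.0, 272.0], 0.7), ([366.0, 246.0], 0.65)]
scene end_board [([407.0, 291.0], 0.58)]
scene rack [([362.0, 246.0], 0.94), ([258.0, 224.0], 0.85), ([485.0, 276.0], 0.68)]
scene rear_board [([368.0, 216.0], 0.8), ([268.0, 198.0], 0.65)]
scene gate_hinge [([354.0, 255.0], 0.95), ([369.0, 217.0], 0.15)]Traceback (most recent call last):
  File "<stdin>", line 6, in <module>
ValueError: it knows: angel, end_board, gate_hinge, jar, lane, mug, rack, rear_board, spool, treadle
```

View pics/scene0.png

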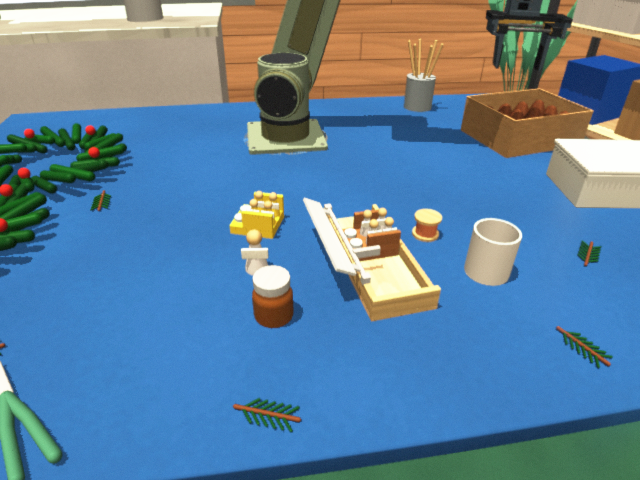

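Run:
```python
from h import *
n="top"
p,d=optics.grab_frame(n); cv2.imwrite(f"pics/{n}0.png",p[:,:,::-1]); np.save(f"pics/{n}0d.npy",d)
Z=dict(lane=0,end_board=40,rack=8,rear_board=42,gate_hinge=45,treadle=63,mug=0,spool=0,jar=0,angel=0)
for n in ("top","scene"):
  for o,z in Z.items():
    if n=="scene" and o in("lane","rack"): continue
    print(n,o,[(np.round(r["at"]).tolist(),round(r["conf"],2),atz(n,r["at"],z)[0].round().tolist()) for r in optics.place_of(n,o)])
  c=cam(n); print(-c[2].T@c[3],c[2][2])
```

```text
top lane [([267.0, 222.0], 0.87, [610.0, 104.0, 0.0])]
top end_board [([308.0, 237.0], 0.68, [575.0, 27.0, 40.0]), ([257.0, 167.0], 0.67, [705.0, 119.0, 40.0])]
top rack [([375.0, 314.0], 0.6, [437.0, -91.0, 8.0]), ([271.0, 252.0], 0.57, [552.0, 97.0, 8.0])]
top rear_board [([360.0, 332.0], 0.82, [407.0, -61.0, 42.0]), ([260.0, 276.0], 0.78, [506.0, 113.0, 42.0])]
top gate_hinge [([289.0, 214.0], 0.97, [616.0, 61.0, 45.0]), ([361.0, 177.0], 0.49, [682.0, -69.0, 45.0])]
top treadle [([310.0, 235.0], 0.69, [576.0, 24.0, 63.0]), ([262.0, 279.0], 0.28, [501.0, 108.0, 63.0])]
top mug [([168.0, 208.0], 0.59, [638.0, 288.0, 0.0])]
top spool [([200.0, 272.0], 0.72, [519.0, 228.0, 0.0]), ([170.0, 208.0], 0.32, [638.0, 285.0, 0.0])]
top jar [([363.0, 176.0], 0.8, [694.0, -77.0, 0.0])]
top angel [([376.0, 241.0], 0.71, [571.0, -98.0, 0.0])]
[452.50203753  22.46253671 997.7580802 ] [ 0.13313757 -0.01257739 -0.99101776]
scene end_board [([407.0, 291.0], 0.58, [709.0, 120.0, 40.0])]
scene rear_board [([368.0, 216.0], 0.8, [500.0, 111.0, 42.0]), ([268.0, 198.0], 0.65, [405.0, -69.0, 42.0])]
scene gate_hinge [([354.0, 255.0], 0.95, [616.0, 60.0, 45.0]), ([369.0, 217.0], 0.15, [507.0, 111.0, 45.0])]
scene treadle [([329.0, 234.0], 0.63, [577.0, 24.0, 63.0])]
scene mug [([488.0, 274.0], 0.85, [644.0, 290.0, -0.0])]
scene spool [([425.0, 237.0], 0.74, [522.0, 221.0, 0.0]), ([370.0, 217.0], 0.22, [437.0, 133.0, 0.0])]
scene jar [([276.0, 314.0], 0.6, [688.0, -76.0, 0.0])]
scene angel [([258.0, 268.0], 0.82, [571.0, -98.0, -0.0])]
[1192.32313524  -90.2550954   489.92630673] [-0.81126661  0.13187797 -0.56960924]
```

View pics/top0.png

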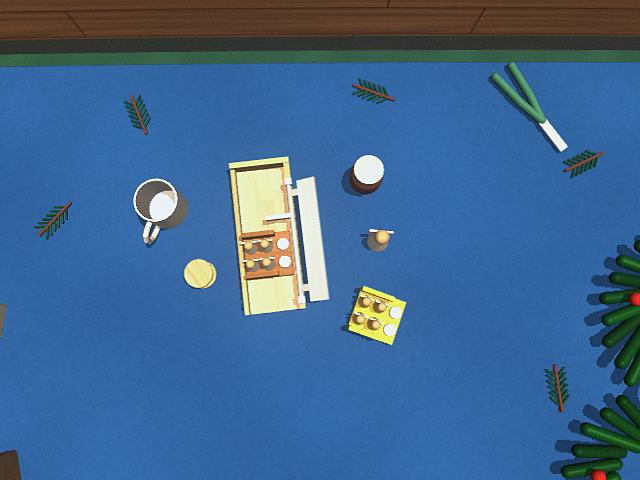

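The brown rack at about (270,253) in top is in the lane; the yellow one at (377,315) is the look-alike. Next I fit the lane pose and check it with an overlay crop.

```bash
cat >> h.py <<'E'
def L2W(P,L): 
    c,s=np.cos(L[2]),np.sin(L[2]); P=np.atleast_2d(P).astype(float)
    return np.c_[L[0]+c*P[:,0]-s*P[:,1],L[1]+s*P[:,0]+c*P[:,1],P[:,2]]
def W2L(P,L):
    c,s=np.cos(L[2]),np.sin(L[2]); Q=np.atleast_2d(P).astype(float)-[L[0],L[1],0]
    return np.c_[c*Q[:,0]+s*Q[:,1],-s*Q[:,0]+c*Q[:,1],Q[:,2]]
E
python3 - <<'E'
from h import *
from scipy.optimize import least_squares
# net points + corners read off the depth-coloured picture
A=np.array([[0,0,0],[100,0,40],[0,-50,45],[-47.5,-80,63],[100,0,40],[0,-50,45],[-47.5,-80,63]])
B=np.array([[610,104,0],[705,119,40],[616,61,45],[576,24,63],[709,120,40],[616,60,45],[577,24,63]])
f=least_squares(lambda L:(L2W(A,L)-B)[:,:2].ravel(),[610,105,.1],loss='soft_l1',f_scale=3)
L=f.x; print(L,np.degrees(L[2])); print((L2W(A,L)-B)[:,:2].round(1).tolist()); np.save("L.npy",L)
print("rear",W2L([[506,113,42],[500,111,42]],L).round(1)," jar",W2L([[691,-76,0],[571,-98,0],[520,225,0],[641,289,0]],L).round(0).tolist())
im=cv2.imread("pics/top0.png")
up=cv2.resize(im[140:330,200:360],None,fx=3.1,fy=3.1,interpolation=2)
def dl(P,col):
    q=((proj("top",L2W(P,L))-[200,140])*3.1+1).astype(int); cv2.polylines(up,[q.reshape(-1,1,2)],True,col,1)
dl([[-165,-55,38],[110,-55,38],[110,-45,38],[-165,-45,38]],(0,0,255))
dl([[-165,53,30],[110,53,30],[110,45,30],[-165,45,30]],(0,0,255))
t=np.array([18,52]);a=.47;y0,z0=-80,63
dl([[x,y0-s*17*np.cos(a),z0+s*17*np.sin(a)] for x,s in((-155,-1),(60,-1),(60,1),(-155,1))],(255,0,255))
dl([[-4,-50,52],[4,-50,52],[4,-4,52],[-4,-4,52]],(0,255,0))
cv2.imwrite("pics/ov.png",up)
s=env.state(); print(s["time_s"],s["ee_pos"],s["ee_rot"],s["gripper_width"],s["force"])
E
```

```text
[6.10196784e+02 1.08261001e+02 1.29132502e-01] 7.39874738071862
[[0.2, 4.3], [4.4, 2.1], [0.6, -2.3], [-2.6, -1.2], [0.4, 1.1], [0.6, -1.3], [-3.6, -1.2]]
rear [[-102.7   18.1   42. ]
 [-108.9   16.9   42. ]]  jar [[56.0, -193.0, 0.0], [-65.0, -199.0, 0.0], [-74.0, 127.0, 0.0], [54.0, 175.0, 0.0]]
1.25 [148.82096314 555.41204816 213.96378989] [ 1.79996514e+02 -3.50165478e-04  1.64999723e+02] 90.96787903431199 [-0.55463548 -0.03927569  0.78760421]
```

View pics/ov.png

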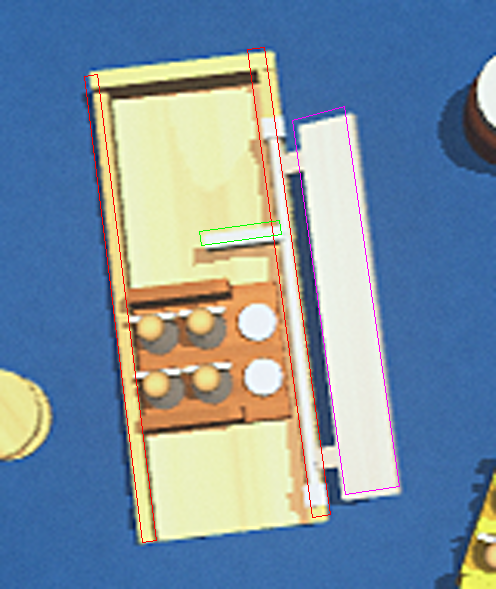

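>>> send_rows(targets=[[[0,0,0.0206,0.11,-0.167,0,-0.868],[0,0,0.0206,0.11,-0.167,0,-0.868],[0,0,0.0206,0.11,-0.167,0,-0.868],[0,0,0.0206,0.11,-0.167,0,-0.868],[0,0,0.0206,0.11,-0.167,0,-0.868],[0,0,0.0206,0.11,-0.167,0,-0.868],[0,0,0.0206,0.11,-0.167,0,-0.868],[0,0,0.0206,0.11,-0.167,0,-0.868],[0,0,0.0206,0.11,-0.167,0,-0.868],[0,0,0.0206,0.11,-0.167,0,-0.868],[0,0,0.0206,0.11,-0.167,0,-0.868],[0,0,0.0206,0.11,-0.167,0,-0.868]]])

```text
time_s: 2.45
ee_pos: [413.6, 153.2, 214.3]
ee_rot: [180.0, 0.0, -172.7]
force: [0.9, 1.2, 0.2]
gripper_width: 85.3
gripper_force: 0.0
```

>>> send_rows(targets=[[[0,0,0,0.11,-0.167,0,-0.868],[0,0,0,0.11,-0.167,0,-0.868],[0,0,0,0.11,-0.167,0,-0.868],[0,0,0,0,0,-0.2,-0.868],[0,0,0,0,0,-0.2,-0.868],[0,0,0,0,0,-0.17,-0.868],[0,0,0,0,0,0,-0.868]]])

```text
time_s: 3.15
ee_pos: [475.3, 53.9, 96.3]
ee_rot: [180.0, -0.6, -172.8]
force: [-0.2, 0.3, 1.1]
gripper_width: 85.4
gripper_force: 0.0
```

Run:
```python
from h import *
L=np.array([607.5,105.5,.125]); np.save("L.npy",L)
s=env.state(); print({k:np.round(s[k],2).tolist() for k in("time_s","ee_pos","ee_rot","gripper_width","force","qpos")}, W2L(s["ee_pos"],L))
a=[]
for n in("top","scene"):
    p,d=optics.grab_frame(n); u,v=proj(n,s["ee_pos"])[0].astype(int); print(u,v)
    u=np.clip(u,70,570);v=np.clip(v,70,410)
    a.append(cv2.resize(p[v-70:v+70,u-65:u+65,::-1],None,fx=3,fy=3,interpolation=2))
cv2.imwrite("pics/c1.png",np.hstack(a))
for o in("rear_board","treadle","gate_hinge"):
  print(o,[(np.round(r["at"]).tolist(),round(r["conf"],2)) for r in optics.place_of("scene",o)])
```

```text
{'time_s': 3.15, 'ee_pos': [475.3, 53.95, 96.28], 'ee_rot': [179.97, -0.56, -172.78], 'gripper_width': 85.43, 'force': [-0.23, 0.27, 1.06], 'qpos': [5.09, 16.47, 111.4, 0.01, 52.69, -92.14]} [[-137.59140487  -34.66871966   96.28437834]]
292 292
336 186
rear_board [([270.0, 200.0], 0.96), ([367.0, 218.0], 0.75)]
treadle [([330.0, 234.0], 0.75)]
gate_hinge [([353.0, 255.0], 0.64)]
```

View pics/c1.png

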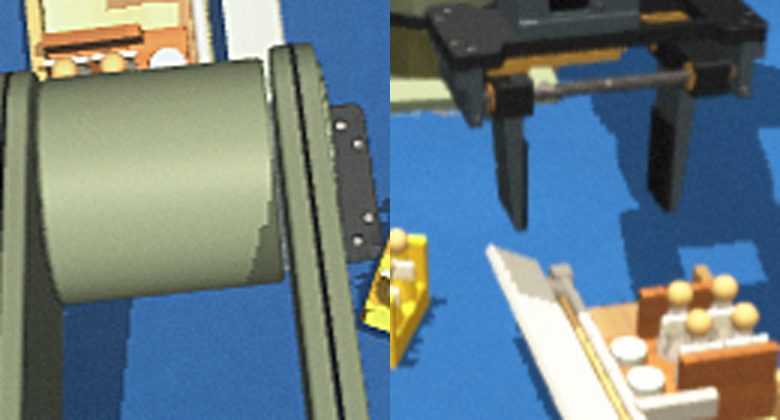

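>>> send_rows(targets=[[[0,0,0,0.025,0.003,-0.06,-0.868],[0,0,0,0,0,-0.06,-0.868],[0,0,0,0,0,0,-0.868],[0,0,0,0,0,0,-0.868]]])

```text
time_s: 3.8
ee_pos: [484.1, 55.1, 76.1]
ee_rot: [180.0, 0.0, -172.7]
force: [0.2, -0.4, 0.2]
gripper_width: 85.1
gripper_force: 0.0
```

>>> send_rows(targets=[[[0,0,0,0,0,-0.03,-0.868],[0,0,0,0,0,-0.03,-0.868],[0,0,0,0,0,-0.03,-0.868],[0,0,0,0,0,0,-0.868]]])

```text
time_s: 4.2
ee_pos: [483.9, 55.0, 57.5]
ee_rot: [180.0, -0.0, -172.7]
force: [-0.2, 0.3, 1.5]
gripper_width: 85.2
gripper_force: 0.9
```

>>> send_rows(targets=[[[0,0,0,0,0,-0.03,-0.868],[0,0,0,0,0,-0.03,-0.868],[0,0,0,0,0,0,-0.868],[0,0,0,0,0,0,-0.868]]])

```text
time_s: 4.6
ee_pos: [484.1, 54.8, 45.9]
ee_rot: [-180.0, 0.0, -172.7]
force: [1.2, -2.1, 3.5]
gripper_width: 85.5
gripper_force: 1.8
```

Run:
```python
from h import *
L=np.load("L.npy")
s=env.state(); print({k:np.round(s[k],2).tolist() for k in("time_s","ee_pos","ee_rot","gripper_width","force","torque")}, W2L(s["ee_pos"],L))
p,d=optics.grab_frame("scene")
cv2.imwrite("pics/c2.png",cv2.resize(p[150:330,260:460,::-1],None,fx=3,fy=3,interpolation=2))
```

```text
{'time_s': 4.6, 'ee_pos': [484.07, 54.78, 45.92], 'ee_rot': [-179.98, 0.01, -172.74], 'gripper_width': 85.45, 'force': [1.25, -2.14, 3.49], 'torque': [-0.64, -0.17, 0.03]} [[-128.7852885   -34.93394059   45.91792588]]
```

View pics/c2.png

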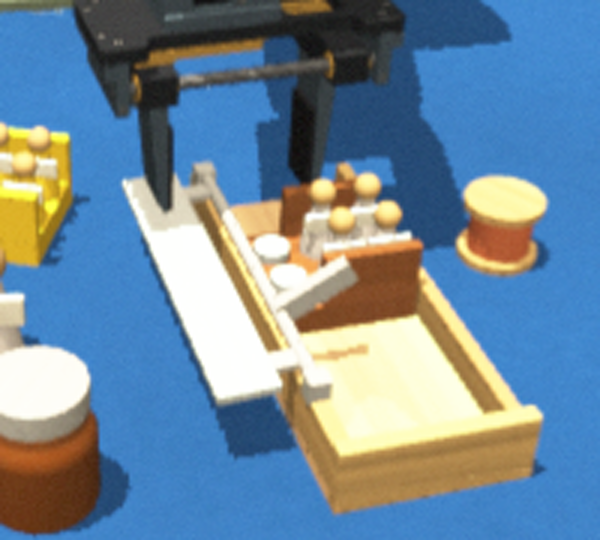

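The right fingertip sits on the treadle (about (160,200) in the crop) and the bar is half raised (about (320,285)). The left finger is behind the rack. I press further.

>>> send_rows(targets=[[[0,0,0,0,0,-0.02,-0.868],[0,0,0,0,0,-0.02,-0.868],[0,0,0,0,0,0,-0.868],[0,0,0,0,0,0,-0.868]]])

```text
time_s: 5.05
ee_pos: [484.0, 55.4, 38.2]
ee_rot: [180.0, 0.0, -172.8]
force: [0.5, -0.7, 3.8]
gripper_width: 84.8
gripper_force: 2.2
```

>>> send_rows(targets=[[[0,0,0,0,0,-0.01,-0.868],[0,0,0,0,0,0,-0.868],[0,0,0,0,0,0,-0.868]]])

```text
time_s: 5.35
ee_pos: [484.0, 55.6, 36.3]
ee_rot: [179.9, 0.0, -172.8]
force: [-0.5, 0.9, 4.8]
gripper_width: 85.1
gripper_force: 2.2
```

Run:
```python
from h import *
L=np.load("L.npy")
s=env.state(); print({k:np.round(s[k],2).tolist() for k in("time_s","ee_pos","gripper_width","force")}, W2L(s["ee_pos"],L))
p,d=optics.grab_frame("scene")
im=p[...,::-1].copy()
for a in(.7,.8,.9):
    q=proj("scene",L2W([[0,-50+46*np.cos(a),45+46*np.sin(a)]],L))[0]; print(a,q,(q-[260,150])*3)
cv2.imwrite("pics/c3.png",cv2.resize(im[150:330,260:460],None,fx=3,fy=3,interpolation=2))
```

```text
{'time_s': 5.35, 'ee_pos': [484.04, 55.58, 36.31], 'gripper_width': 85.09, 'force': [-0.53, 0.91, 4.84]} [[-128.71558394  -34.13871147   36.31365158]]
0.7 [373.2123419  235.88479682] [339.6370257  257.65439046]
0.8 [371.55642918 234.45075141] [334.66928754 253.35225424]
0.9 [369.68658355 233.20522513] [329.05975065 249.6156754 ]
```

View pics/c3.png

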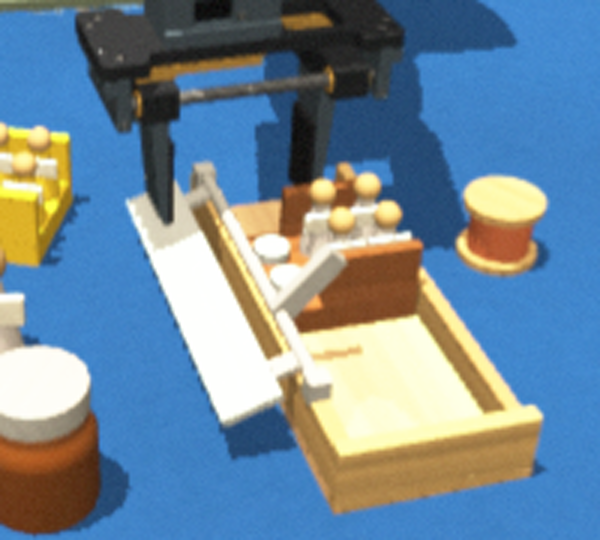

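>>> send_rows(targets=[[[0,0,0,0,0,-0.014,-0.868],[0,0,0,0,0,0,-0.868],[0,0,0,0,0,0,-0.868]]])

```text
time_s: 5.7
ee_pos: [484.1, 55.5, 33.5]
ee_rot: [180.0, 0.0, -172.8]
force: [0.2, 1.1, 5.2]
gripper_width: 85.2
gripper_force: 2.3
```

>>> send_rows(targets=[[[0,0,0,0.02,0.0025,0,-0.868],[0,0,0,0.02,0.0025,0,-0.868],[0,0,0,0.02,0.0025,0,-0.868],[0,0,0,0.02,0.0025,0,-0.868],[0,0,0,0.02,0.0025,0,-0.868],[0,0,0,0.02,0.0025,0,-0.868]]])

```text
time_s: 6.3
ee_pos: [504.2, 57.6, 32.6]
ee_rot: [180.0, -0.5, -172.7]
force: [-8.9, -2.3, 8.6]
gripper_width: 85.1
gripper_force: 5.0
```

```bash
cat > look.py <<'E'
from h import *
import sys
L=np.load("L.npy")
s=env.state(); print({k:np.round(s[k],2).tolist() for k in("time_s","ee_pos","ee_rot","gripper_width","force")}, W2L(s["ee_pos"],L).round(1))
p,d=optics.grab_frame("scene")
cv2.imwrite(f"pics/{sys.argv[1]}.png",cv2.resize(p[150:330,260:460,::-1],None,fx=3,fy=3,interpolation=2))
for a in(.8,.9,.95):
    print(a,((proj("scene",L2W([[0,-50+46*np.cos(a),45+46*np.sin(a)]],L))[0]-[260,150])*3).round())
E
python3 look.py c4
```

```text
{'time_s': 6.3, 'ee_pos': [504.25, 57.65, 32.57], 'ee_rot': [179.98, -0.48, -172.72], 'gripper_width': 85.09, 'force': [-8.91, -2.34, 8.57]} [[-108.4  -34.6   32.6]]
0.8 [335. 253.]
0.9 [329. 250.]
0.95 [326. 248.]
```

View pics/c4.png

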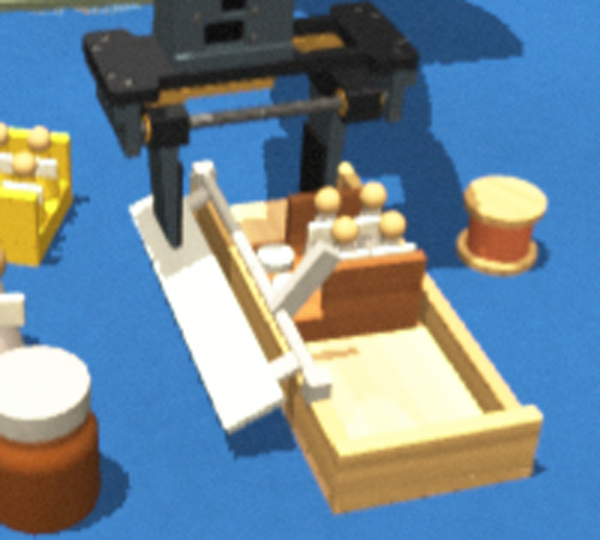

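The rack has moved about 5–10 mm, the bar is near its stop (end at (325,248)), and the push force is 9 N. I continue.

>>> send_rows(targets=[[[0,0,0,0.022,0.0028,0,-0.868],[0,0,0,0.022,0.0028,0,-0.868],[0,0,0,0.022,0.0028,0,-0.868],[0,0,0,0.022,0.0028,0,-0.868],[0,0,0,0.022,0.0028,0,-0.868],[0,0,0,0.022,0.0028,0,-0.868]]])

```text
time_s: 6.95
ee_pos: [529.8, 61.1, 32.5]
ee_rot: [180.0, -0.6, -172.7]
force: [-10.1, -2.7, 8.7]
gripper_width: 85.6
gripper_force: 6.0
```

>>> send_rows(targets=[[[0,0,0,0.022,0.0028,0,-0.868],[0,0,0,0.022,0.0028,0,-0.868],[0,0,0,0.022,0.0028,0,-0.868],[0,0,0,0.022,0.0028,0,-0.868],[0,0,0,0.022,0.0028,0,-0.868],[0,0,0,0.022,0.0028,0,-0.868]]])

```text
time_s: 7.55
ee_pos: [555.9, 64.2, 32.5]
ee_rot: [180.0, -0.6, -172.7]
force: [-12.1, -2.5, 10.7]
gripper_width: 85.6
gripper_force: 6.7
```

```bash
python3 look.py c5
```

```text
{'time_s': 7.55, 'ee_pos': [555.93, 64.18, 32.53], 'ee_rot': [179.99, -0.62, -172.71], 'gripper_width': 85.6, 'force': [-12.06, -2.46, 10.7]} [[-56.3 -34.6  32.5]]
0.8 [335. 253.]
0.9 [329. 250.]
0.95 [326. 248.]
```

View pics/c5.png

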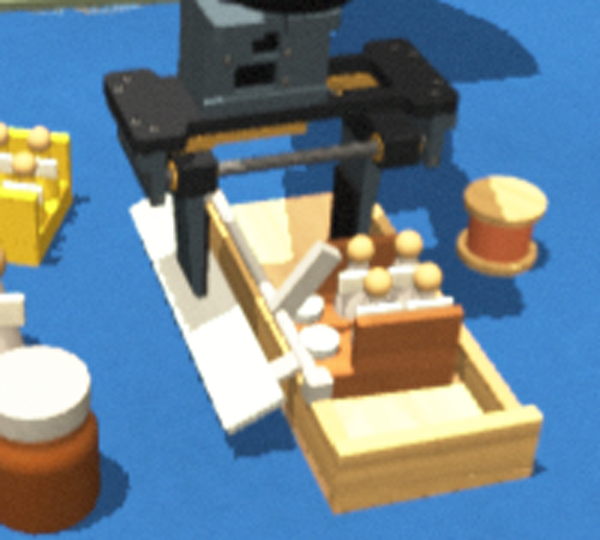

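The rack is passing under the raised bar cleanly.

>>> send_rows(targets=[[[0,0,0,0.022,0.0028,0,-0.868],[0,0,0,0.022,0.0028,0,-0.868],[0,0,0,0.022,0.0028,0,-0.868],[0,0,0,0.022,0.0028,0,-0.868],[0,0,0,0.022,0.0028,0,-0.868],[0,0,0,0.022,0.0028,0,-0.868]]])

```text
time_s: 8.2
ee_pos: [582.3, 67.3, 32.6]
ee_rot: [-180.0, -0.6, -172.7]
force: [-11.6, -4.3, 9.2]
gripper_width: 85.5
gripper_force: 6.9
```

>>> send_rows(targets=[[[0,0,0,0.022,0.0028,0,-0.868],[0,0,0,0.022,0.0028,0,-0.868],[0,0,0,0.022,0.0028,0,-0.868],[0,0,0,0.022,0.0028,0,-0.868],[0,0,0,0.022,0.0028,0,-0.868]]])

```text
time_s: 8.7
ee_pos: [604.5, 69.8, 32.6]
ee_rot: [-180.0, -0.6, -172.7]
force: [-11.6, -5.0, 10.4]
gripper_width: 85.3
gripper_force: 6.9
```

>>> send_rows(targets=[[[0,0,0,0.012,0.0015,0,-0.868],[0,0,0,0.012,0.0015,0,-0.868],[0,0,0,0.012,0.0015,0,-0.868]]])

```text
time_s: 9.0
ee_pos: [611.6, 70.6, 32.6]
ee_rot: [-180.0, -0.6, -172.7]
force: [-11.8, -4.9, 10.2]
gripper_width: 85.3
gripper_force: 6.9
```

>>> send_rows(targets=[[[0,0,0,0.008,0.001,0,-0.868],[0,0,0,0.008,0.001,0,-0.868]]])

```text
time_s: 9.2
ee_pos: [614.1, 70.9, 32.6]
ee_rot: [-179.9, -0.7, -172.7]
force: [-15.9, -5.0, 14.7]
gripper_width: 85.0
gripper_force: 8.9
```

>>> send_rows(targets=[[[0,0,0,0.008,0.001,0,-0.868]]])

```text
time_s: 9.3
ee_pos: [614.1, 70.9, 32.6]
ee_rot: [-179.9, -0.9, -172.7]
force: [-18.0, -5.9, 16.4]
gripper_width: 85.3
gripper_force: 10.4
```

>>> send_rows(targets=[[[0,0,0,0.005,0.0006,0,-0.868]]])

```text
time_s: 9.4
ee_pos: [614.1, 70.9, 32.7]
ee_rot: [-179.9, -1.1, -172.7]
force: [-19.1, -6.5, 16.6]
gripper_width: 85.1
gripper_force: 11.0
```

```bash
python3 look.py c6
```

```text
{'time_s': 9.4, 'ee_pos': [614.06, 70.89, 32.66], 'ee_rot': [-179.95, -1.06, -172.66], 'gripper_width': 85.11, 'force': [-19.14, -6.54, 16.62]} [[  2.2 -35.2  32.7]]
0.8 [335. 253.]
0.9 [329. 250.]
0.95 [326. 248.]
```

View pics/c6.png

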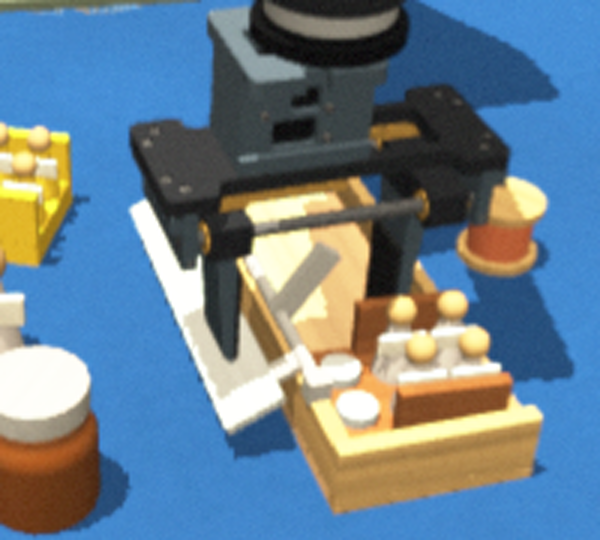

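The rack is stopped against the end board: no motion while the force rises. Next I back off with the gate held, then rise.

>>> send_rows(targets=[[[0,0,0,-0.02,-0.0025,0,-0.868],[0,0,0,-0.03,-0.0038,0,-0.868],[0,0,0,-0.04,-0.005,0,-0.868],[0,0,0,-0.05,-0.0063,0,-0.868],[0,0,0,-0.05,-0.0063,0,-0.868],[0,0,0,-0.04,-0.005,0,-0.868],[0,0,0,0,0,0,-0.868]]])

```text
time_s: 10.15
ee_pos: [574.4, 66.7, 33.3]
ee_rot: [180.0, -0.1, -172.8]
force: [1.3, -0.9, 4.3]
gripper_width: 85.1
gripper_force: 2.6
```

>>> send_rows(targets=[[[0,0,0,0,0,0.02,-0.868],[0,0,0,0,0,0.03,-0.868],[0,0,0,0,0,0.03,-0.868],[0,0,0,0,0,0.03,-0.868],[0,0,0,0,0,0.03,-0.868],[0,0,0,0,0,0.03,-0.868],[0,0,0,0,0,0.03,-0.868],[0,0,0,0,0,0.08,-0.868],[0,0,0,0,0,0.15,-0.868],[0,0,0,0,0,0.15,-0.868],[0,0,0,-0.15,0,0.1,-0.868],[0,0,0,-0.15,0,0.05,-0.868]]])

```text
time_s: 11.35
ee_pos: [516.6, 66.9, 181.3]
ee_rot: [180.0, 0.2, -172.8]
force: [0.3, -0.0, -0.7]
gripper_width: 84.9
gripper_force: 0.0
```

>>> send_rows(targets=[[[0,0,0,-0.2,0,0.05,-0.868],[0,0,0,-0.1,0,0,-0.868],[0,0,0,0,0,0,-0.868],[0,0,0,0,0,0,-0.868]]])

```text
time_s: 11.75
ee_pos: [456.6, 66.8, 189.7]
ee_rot: [180.0, 0.1, -172.7]
force: [0.6, 0.5, -0.2]
gripper_width: 85.2
gripper_force: 0.0
```

```bash
python3 look.py c7
python3 - <<'E'
from h import *
L=np.load("L.npy")
optics.grab_frame("top")
for n in("scene","top"):
  for o,z in(("rear_board",42),("rack",8)):
    print(n,o,[(round(r["conf"],2),W2L(atz(n,r["at"],z),L)[0].round(0).tolist()) for r in optics.place_of(n,o)])
E
```

```text
{'time_s': 11.75, 'ee_pos': [456.6, 66.82, 189.7], 'ee_rot': [180.0, 0.1, -172.74], 'gripper_width': 85.16, 'force': [0.64, 0.5, -0.22]} [[-154.5  -19.6  189.7]]
0.8 [335. 253.]
0.9 [329. 250.]
0.95 [326. 248.]
scene rear_board [(0.72, [18.0, 21.0, 42.0]), (0.62, [-212.0, -152.0, 42.0])]
scene rack [(0.87, [-176.0, -180.0, 8.0])]
top rear_board [(0.92, [-225.0, -145.0, 42.0]), (0.67, [22.0, 16.0, 42.0])]
top rack [(0.9, [61.0, -0.0, 8.0]), (0.8, [-196.0, -176.0, 8.0]), (0.53, [33.0, 24.0, 8.0]), (0.3, [59.0, -185.0, 8.0])]
```

View pics/c7.png

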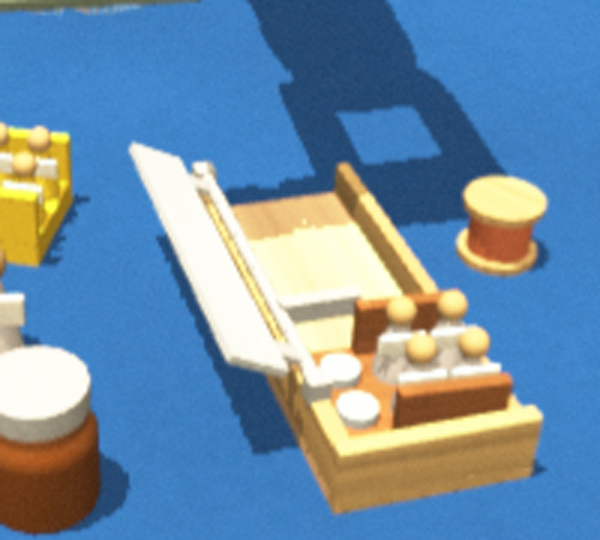

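The gate is closed behind the rack (bar at (320,303)), and the rack is against the end board (rear board at lane x of about 20, rack origin at about 61).

```bash
python3 -c "
from workcell import env
print(env.job_done())"
```

```text
the job is handed in; nothing more can be done
None
```

The rack of angels stands against the end board, the gate has closed behind it, the other things were left alone, and the job was handed in at about 12 s on the robot's clock (limit 43 s).

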